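Gauge a dough sheeter's gate with thickness strips

ROBOT

A 6-joint arm with a two-finger parallel gripper is mounted at the origin on the work surface. World frame = base frame: x ahead of the robot, y to its left, z up, the work surface at z = 0. Lengths are in mm, angles in rad, forces in N, time in s.
With the tool pointing down it reaches from about 250 to 725 mm from the base axis. Payload 4 kg.
Tool frame: the origin (TCP) lies midway between the tips of the shut fingers; the grasp point (between the pads) lies 19 mm behind it; z points along the fingers, x is the direction in which the jaws open and shut, and the axes are right-handed (so a half turn about z gives the same grasp; the last joint's range is limited). The gripper opens to 85 mm and grips with 20 to 120 N. Pads are 22 mm wide; open, the fingers measure 114 mm over their backs; the gripper's body (76 mm by 85 mm) begins 54 mm behind the grasp point. The pads swing forward as they close: fully open they stand 13 mm farther back than shut.
Start: joints at [1.282, 0.241, 0.005, 1.335, 0, 1.571], TCP at [142.399, 479.293, 231.306] pointing down, gripper open.
Joint ranges: [-2.72, 2.72], [-1.05, 1.87], [-1.09, 1.28], [-1.99, 2.15], [-1.42, 1.44], [-3.14, 3.14]. Speed limits (rad/s): [2.79, 2.79, 3.14, 3.14, 3.14, 3.14].

INTERFACE

Orientations are given as a unit quaternion [x, y, z, w].
In Python, from station import robot, eyes gives the robot as it stands. The module is installed in compiled form; this text tells all that it offers.
- The arm moves only by the tool send_rows, never from a script. Its argument "series" is text: rows parted by semicolons, each of 7 numbers parted by spaces: the closure in counts, from 0 (fully open) to 255 (shut), then the shift along the tool's x, y, z in m, then the turn, a rotation vector about the tool's x, y, z in degrees. In form: gripper x y z rx ry rz; .... A call has 1 to 10 rows; each row shifts and turns the commanded pose from where the row before left it, along the tool's axes as they then stand; what a row does not reach is not made up. A row lasts 1/8 s, in which the tool goes at most 62.5 mm and 10.7 degrees, less where a joint would pass 70% of its speed; a pose out of reach is approached as far as the arm can. A call is refused whole if a number of a shift passes 0.0625 or a number of a turn 10.7, either way. A call with a gripper value outside its range is refused whole. The fingers move at their own pace and stop on an object; the grip force is fixed at half the most. Time passes only in rows, so rows that do not move let the fingers close. It gives the time, the measured TCP pose, the force and the opening at its end, in the units of the state.
- robot.get_state(): the state, without advancing time (a new reading comes with each control period).
- eyes.snapshot(name): name is "scene" or "side" or "wrist"; returns the picture (384x512x3 uint8, red, green, blue); there is no depth.
- eyes.camera_info(name): a dict with "fx", "fy", "cx", "cy" (pixels), "cam_to_world" (4x4, takes a point from camera to world coordinates). Camera axes: x right, y down, z forward; pixel columns grow to the right and rows downward; lengths in mm; the calibration is good to about 2 mm. A picture is of the moment at which its call begins: read the wrist's pose just before it. camera_info takes no time and is no camera call; for the wrist camera it gives the pose at the moment of the call.
- robot.hand_in(): hands the job in, once; it reports no verdict.
The state is a dict: "time": time; "qpos": joint angles; "joint_velocities": joint speeds; "effort": joint torques, N m; "tcp_pos": TCP position; "tool_rot": TCP orientation; "contact_force": force on the tool from outside, world axes, zero at the start; "ft_torque": the same for the moment, N m; "width": finger opening in mm.
Only numpy, scipy, OpenCV 4.12 (cv2) and the standard library are available. Lean on these libraries where they do the work, as an engineer would, in place of code of your own. Each camera call takes 0.05 s, during which the arm holds its last target.

TASK

Find out how thick the dough sheeter's gate is set, using the four aluminium gauge strips lying in front of it. One at a time, slide a strip along the worktop into the mouth right up to the end stop, first the thinnest, then the next thicker, and so on, drawing each one that runs in loosely back out of the mouth, until you have the one that just fits: it goes all the way in and is held snugly by the gate's sprung shoe. Leave that strip fully in and the other three lying flat outside the mouth; do not force a strip that will not go, and leave the other things where they are.

Things in the scene. Friction and masses are not known exactly. Their poses are not given: they have to be found in the camera images.
- sheeter: White and steel bench dough sheeter, fixed, 82 mm high, 384 mm wide. Origin: middle of its mouth, at worktop level; x points into the mouth (away from the robot), y along it, z up. The mouth is a slot on the worktop, clear for y = -165 to 165 mm, under an apron 42 mm up (outer face x = -6 mm). Strips slide in on the worktop. A solid end stop stands at x = 44 mm.
- gate: The sheeter's thickness gate, inside the mouth; same origin and axes as the sheeter, so its pose tells nothing of the gap. Its rigid lip (x = 0 to 10 mm) leaves a gap of unknown height above the worktop, 11.6 to 21.4 mm, the same all along the mouth. A strip thicker than the gap is stopped dead at x = 0. Behind the lip hangs the sprung shoe.
- shoe (a point): Point on the worktop below the middle of the gate's sprung nylon shoe, 31 mm into the mouth. The shoe is as wide as the mouth and hangs 4.8 mm lower than the lip: a ramp from about x = 6 down to 22 mm, then flat to 40 mm. A strip that just fits lifts it and is pressed down with 3 to 4 N.
- stop (a point): Point on the worktop at the end stop's face, 44 mm into the mouth. A loose strip never touches the shoe and slides here freely (about 2 N, with brief jolts). One that just fits drags from x = 6 to 22 mm on (3 to 12 N to push). Now and then two neighbouring strips are both held by the shoe; then either is right.
- strip6: Aluminium gauge strip: flat blade 130 mm long, 22 wide, 6 thick, lying nose towards the mouth, 15 to 35 mm off, the four side by side in any order. Origin: centre of the underside; x to the nose (65 mm), z up. An upright tab (10 mm along x, 20 across, top 55 mm above the worktop) stands on the tail, its middle 60 mm behind the origin. 70 g +-20 %.
- strip10: Aluminium gauge strip: flat blade 130 mm long, 28 wide, 10 thick, lying nose towards the mouth, 15 to 35 mm off, the four side by side in any order. Origin: centre of the underside; x to the nose (65 mm), z up. An upright tab (10 mm along x, 20 across, top 55 mm above the worktop) stands on the tail, its middle 60 mm behind the origin. 120 g +-20 %.
- strip14: Aluminium gauge strip: flat blade 130 mm long, 34 wide, 14 thick, lying nose towards the mouth, 15 to 35 mm off, the four side by side in any order. Origin: centre of the underside; x to the nose (65 mm), z up. An upright tab (10 mm along x, 20 across, top 55 mm above the worktop) stands on the tail, its middle 60 mm behind the origin. 180 g +-20 %.
- strip18: Aluminium gauge strip: flat blade 130 mm long, 40 wide, 18 thick, lying nose towards the mouth, 15 to 35 mm off, the four side by side in any order. Origin: centre of the underside; x to the nose (65 mm), z up. An upright tab (10 mm along x, 20 across, top 55 mm above the worktop) stands on the tail, its middle 60 mm behind the origin. 250 g +-20 %.
- cutter: bystander: thin steel pastry ring, 44 mm across, 30 mm high, standing between the two inner strips, near the mouth; origin at the centre of its underside
- tea_tin: bystander: round tea tin, 68 mm across, 110 mm high; origin at the centre of its underside
- bowl: bystander: white bowl, 110 mm across, 50 mm high; origin at the centre of its underside
- brush: bystander: wooden pastry brush lying on the worktop; origin under its middle
- carton: bystander: upright paper carton 60 x 80 x 130 mm; origin at the centre of its underside
- weight: bystander: brass disc 40 mm across, 25 mm high, beside the strips; origin at the centre of its underside
Not all that is in view belongs to the job. What is shaped like the strip10 but purple or yellow is not meant. Leave any yellow look-alike of the strip6 alone.

How it is judged (in metres and radians):
On the way, in this order (a step that is already met when the one before it is completed fails the run):
1. the thinnest strip (6 mm) is slid fully into the gate, nose at least 36 mm past the lip's front (x of strip6 in the frame of sheeter above -0.029 m and z of strip6 in the frame of sheeter below 0.004 m and angle between strip6's own z axis and vertical below 0.06 rad), for 0.1 s.
2. then the next one (10 mm) is slid fully into the gate (x of strip10 in the frame of sheeter above -0.029 m and z of strip10 in the frame of sheeter below 0.004 m and angle between strip10's own z axis and vertical below 0.06 rad), for 0.1 s.
At the end, for the whole second after the job is handed in: One strip lies flat at rest, nose 36 mm or more past the mouth (end stop at 44 mm), pressed by the gate's shoe with over 1.5 N; the other three, the thinnest among them, lie flat at rest on the worktop, noses 3 mm or more outside the mouth ((((x of strip10 in the frame of sheeter above -0.029 m and z of strip10 in the frame of sheeter below 0.004 m and angle between strip10's own z axis and vertical below 0.06 rad) and contact force between strip10 and gate above 1.5 N and linear speed of strip10 below 0.01 m/s and (x of strip6 in the frame of sheeter below -0.068 m and angle between strip6's own z axis and vertical below 0.06 rad and height (world z) of strip6 below 0.005 m and linear speed of strip6 below 0.01 m/s) and (x of strip14 in the frame of sheeter below -0.068 m and angle between strip14's own z axis and vertical below 0.06 rad and height (world z) of strip14 below 0.005 m and linear speed of strip14 below 0.01 m/s) and (x of strip18 in the frame of sheeter below -0.068 m and angle between strip18's own z axis and vertical below 0.06 rad and height (world z) of strip18 below 0.005 m and linear speed of strip18 below 0.01 m/s)) or ((x of strip14 in the frame of sheeter above -0.029 m and z of strip14 in the frame of sheeter below 0.004 m and angle between strip14's own z axis and vertical below 0.06 rad) and contact force between strip14 and gate above 1.5 N and linear speed of strip14 below 0.01 m/s and (x of strip6 in the frame of sheeter below -0.068 m and angle between strip6's own z axis and vertical below 0.06 rad and height (world z) of strip6 below 0.005 m and linear speed of strip6 below 0.01 m/s) and (x of strip10 in the frame of sheeter below -0.068 m and angle between strip10's own z axis and vertical below 0.06 rad and height (world z) of strip10 below 0.005 m and linear speed of strip10 below 0.01 m/s) and (x of strip18 in the frame of sheeter below -0.068 m and angle between strip18's own z axis and vertical below 0.06 rad and height (world z) of strip18 below 0.005 m and linear speed of strip18 below 0.01 m/s)) or ((x of strip18 in the frame of sheeter above -0.029 m and z of strip18 in the frame of sheeter below 0.004 m and angle between strip18's own z axis and vertical below 0.06 rad) and contact force between strip18 and gate above 1.5 N and linear speed of strip18 below 0.01 m/s and (x of strip6 in the frame of sheeter below -0.068 m and angle between strip6's own z axis and vertical below 0.06 rad and height (world z) of strip6 below 0.005 m and linear speed of strip6 below 0.01 m/s) and (x of strip10 in the frame of sheeter below -0.068 m and angle between strip10's own z axis and vertical below 0.06 rad and height (world z) of strip10 below 0.005 m and linear speed of strip10 below 0.01 m/s) and (x of strip14 in the frame of sheeter below -0.068 m and angle between strip14's own z axis and vertical below 0.06 rad and height (world z) of strip14 below 0.005 m and linear speed of strip14 below 0.01 m/s)))); the robot touches nothing.
It fails at once if two strips are inside the gate at once (x of each of strip6, strip10 in the frame of sheeter above -0.05 m or x of each of strip6, strip14 in the frame of sheeter above -0.05 m or x of each of strip6, strip18 in the frame of sheeter above -0.05 m or x of each of strip10, strip14 in the frame of sheeter above -0.05 m or x of each of strip10, strip18 in the frame of sheeter above -0.05 m or x of each of strip14, strip18 in the frame of sheeter above -0.05 m).
It fails at once if a strip is tried in the gate before the next thinner one has been moved (((x of strip10 in the frame of sheeter above -0.05 m or contact force between strip10 and gate above 0.5 N) and distance of strip6 from where it was at the start of the episode below 0.0002 m) or ((x of strip14 in the frame of sheeter above -0.05 m or contact force between strip14 and gate above 0.5 N) and distance of strip10 from where it was at the start of the episode below 0.0002 m) or ((x of strip18 in the frame of sheeter above -0.05 m or contact force between strip18 and gate above 0.5 N) and distance of strip14 from where it was at the start of the episode below 0.0002 m)).
It fails at once if a strip is forced against the gate with more than 45 N (contact force between any of strip6, strip10, strip14, strip18 and gate above 45 N).
It fails at once if another thing on the worktop is moved by more than 30 mm (distance of any of cutter, tea_tin, bowl, brush, carton, weight from where it was at the start of the episode above 0.03 m).
It also fails if it takes over 72 s, if anything falls off the work surface, if the arm or the gripper's body presses on something with over 40 N, if the wrist force passes 120 N, or if a joint passes its speed limit or range.

## Working session

There is one attempt and no reset: what is moved stays moved. The work goes in short steps, Python scripts to look and compute and a tool call to move; the robot and the scene stay as the last step left them, time stands still between calls to the robot, and variables do not carry over. Pictures are saved under pics/ and viewed, and the job is handed in when it is done.

Besides the shell and the picture viewer there is one more tool, called after "Request:" as name(argument=value, ...) on one line, values as JSON. send_rows: Moves the arm, as the interface text tells. Its arguments: {"type":"object","properties":{"series":{"type":"string"}},"required":["series"]}

```bash
mkdir -p pics; python3 - <<'E'
from station import robot, eyes
import cv2
print(robot.get_state())
for n in ("scene","side"):
    i=eyes.camera_info(n); print(n,i)
    im=eyes.snapshot(n); cv2.imwrite(f"pics/{n}0.png",im[:,:,::-1])
    b=cv2.resize(im[:,:,::-1],(800,600),interpolation=cv2.INTER_CUBIC); cv2.imwrite(f"pics/{n}0b.png",b)
E
```

```text
{'time': 0.0, 'qpos': array([1.28197654e+00, 2.41401690e-01, 3.69708031e-03, 1.33518039e+00,
       6.75853154e-06, 1.57078297e+00]), 'joint_velocities': array([ 0.00110139, -0.00170406, -0.00093206, -0.00122607,  0.00027283,
       -0.00135225]), 'effort': array([-8.74848647e-04, -3.72319400e+01,  2.52405900e+01,  1.69621973e-02,
       -2.22236026e-04, -2.94260211e-06]), 'tcp_pos': array([142.22695992, 478.67967384, 230.40822531]), 'tool_rot': array([ 8.01500747e-01,  5.97992861e-01, -8.39064390e-04,  6.21785203e-04]), 'contact_force': array([0.52841919, 0.39533282, 0.15331717]), 'ft_torque': array([-0.0395383 ,  0.02872797,  0.03380231]), 'width': 85.29235755170313}
scene {'fx': 359.4457972201695, 'fy': 359.4457972201695, 'cx': 248.86633002446567, 'cy': 197.6364644709561, 'cam_to_world': array([[ 8.32191522e-01,  3.90910969e-01, -3.93250410e-01,
         9.84469583e+02],
       [ 5.54483408e-01, -5.83706962e-01,  5.93156247e-01,
        -7.15698049e+02],
       [ 2.32828085e-03, -7.11670428e-01, -7.02509631e-01,
         9.24426247e+02],
       [ 0.00000000e+00,  0.00000000e+00,  0.00000000e+00,
         1.00000000e+00]])}
side {'fx': 399.22256459816043, 'fy': 399.22256459816043, 'cx': 260.4121335000686, 'cy': 189.40976173707952, 'cam_to_world': array([[-9.20186469e-01, -1.95778612e-01,  3.39009729e-01,
         1.18402640e+02],
       [-3.91377586e-01,  4.40222606e-01, -8.08101257e-01,
         9.35898827e+02],
       [ 8.96919620e-03, -8.76284652e-01, -4.81710246e-01,
         5.82460380e+02],
       [ 0.00000000e+00,  0.00000000e+00,  0.00000000e+00,
         1.00000000e+00]])}
```

View pics/scene0b.png

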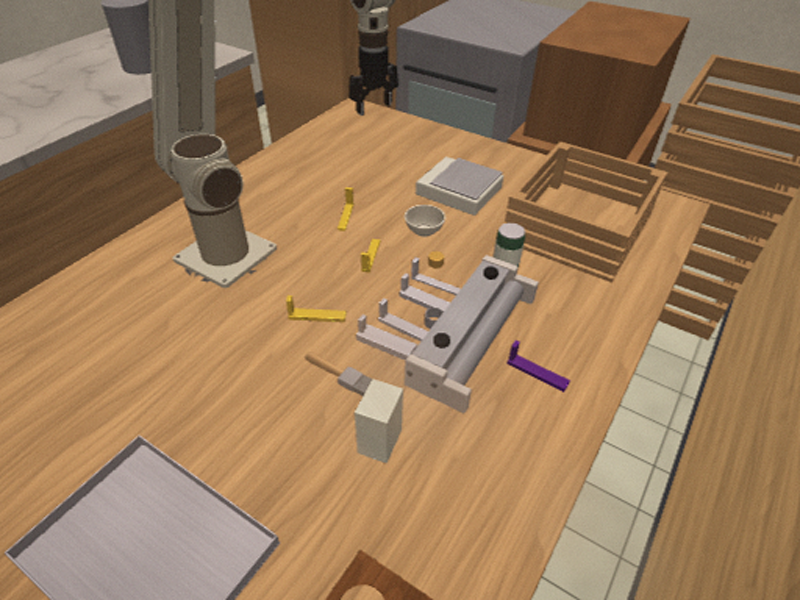

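View pics/side0b.png

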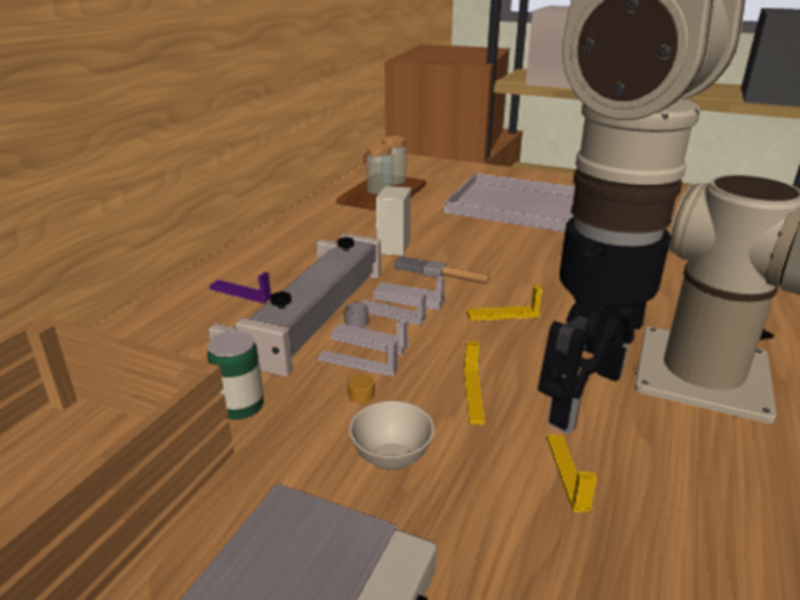

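The scene picture shows four silver strips in front of the sheeter. Their tab tops are near scene px (362,320), (384,303), (404,278) and (416,264) in the 800x600 copy. There are yellow look-alikes at (345,208), (370,255) and (316,314), and a purple one at (540,368). I'll get rough positions, then look from above.

```bash
cat > h.py <<'E'
from station import robot, eyes
import cv2, numpy as np
from scipy.spatial.transform import Rotation as R
def ray(info,u,v,z):
    T=info["cam_to_world"]; d=T[:3,:3]@np.array([(u-info["cx"])/info["fx"],(v-info["cy"])/info["fy"],1]); o=T[:3,3]
    return o+d*(z-o[2])/d[2]
def proj(info,p):
    T=info["cam_to_world"]; c=T[:3,:3].T@(np.array(p,float)-T[:3,3]); return np.array([info["fx"]*c[0]/c[2]+info["cx"],info["fy"]*c[1]/c[2]+info["cy"]])
def pic(n,name,crop=None):
    info=eyes.camera_info(n); im=eyes.snapshot(n)[:,:,::-1].copy(); cv2.imwrite(f"pics/{name}_raw.png",im); np.save(f"pics/{name}.npy",info,allow_pickle=True)
    if crop: x0,y0,x1,y1=crop; im=im[y0:y1,x0:x1]
    s=min(800/im.shape[1],600/im.shape[0]); cv2.imwrite(f"pics/{name}.png",cv2.resize(im,None,fx=s,fy=s,interpolation=cv2.INTER_CUBIC)); return info,s
E
python3 - <<'E'
from h import *
i=eyes.camera_info("scene"); s=512/800
for u,v in [(362,320),(384,303),(404,278),(416,264)]: print(ray(i,u*s,v*s,55).round())
for u,v in [(410,383),(495,262)]: print('sh',ray(i,u*s,v*s,0).round())
j=eyes.camera_info("wrist"); print(j); st=robot.get_state(); print(R.from_quat(st["tool_rot"]).as_matrix().round(3))
E
```

```text
[469. -43.  55.]
[479.  28.  55.]
[470. 123.  55.]
[467. 182.  55.]
sh [624. -92.  -0.]
sh [598. 358.   0.]
{'fx': 277.90150368725654, 'fy': 277.90150368725654, 'cx': 253.60908232328413, 'cy': 191.88557859598748, 'cam_to_world': array([[ 2.85030643e-01,  9.10149988e-01,  3.00640203e-01,
         6.56017249e+01],
       [ 9.58517904e-01, -2.70326769e-01, -9.03707129e-02,
         5.02354591e+02],
       [-9.79808564e-04,  3.13927440e-01, -9.49446472e-01,
         3.72388853e+02],
       [ 0.00000000e+00,  0.00000000e+00,  0.00000000e+00,
         1.00000000e+00]])}
[[ 0.285  0.959 -0.001]
 [ 0.959 -0.285 -0.002]
 [-0.002 -0.    -1.   ]]
```

Request:
send_rows(series="0 -0.0344 0.0437 -0.008 0 0 0;0 -0.0344 0.0437 -0.008 0 0 0;0 -0.0344 0.0437 -0.008 0 0 0;0 -0.0344 0.0437 -0.008 0 0 0;0 -0.0344 0.0437 -0.008 0 0 0;0 -0.0344 0.0437 -0.008 0 0 0;0 -0.0344 0.0437 -0.008 0 0 0;0 -0.0344 0.0437 -0.008 0 0 0;0 -0.0344 0.0437 -0.008 0 0 -8.3;0 0 0 0 0 0 -8.3")

```text
time: 1.35
tcp_pos: [433.1, 67.4, 303.1]
tool_rot: [0.707, 0.707, -0.0, 0.0]
contact_force: [-0.6, 1.5, -0.6]
width: 85.6
```

```bash
python3 - <<'E'
from h import *
pic("wrist","w1"); st=robot.get_state(); print(st["time"],st["tcp_pos"],R.from_quat(st["tool_rot"]).as_matrix().round(3))
pic("scene","s1",(200,120,420,280))
E
```

```text
1.4 [432.01282444  68.55178927 302.86998373] [[-0.004  1.    -0.001]
 [ 1.     0.004 -0.   ]
 [-0.    -0.001 -1.   ]]
```

View pics/w1.png

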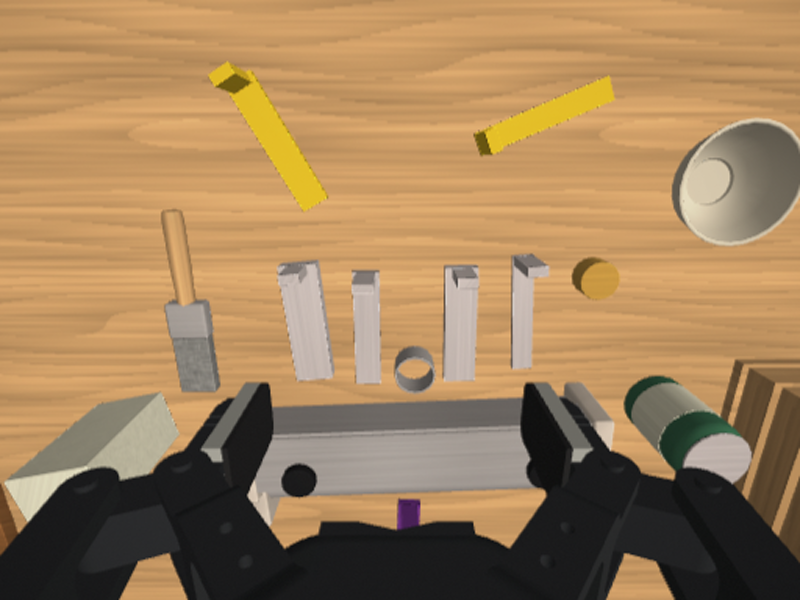

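View pics/s1.png

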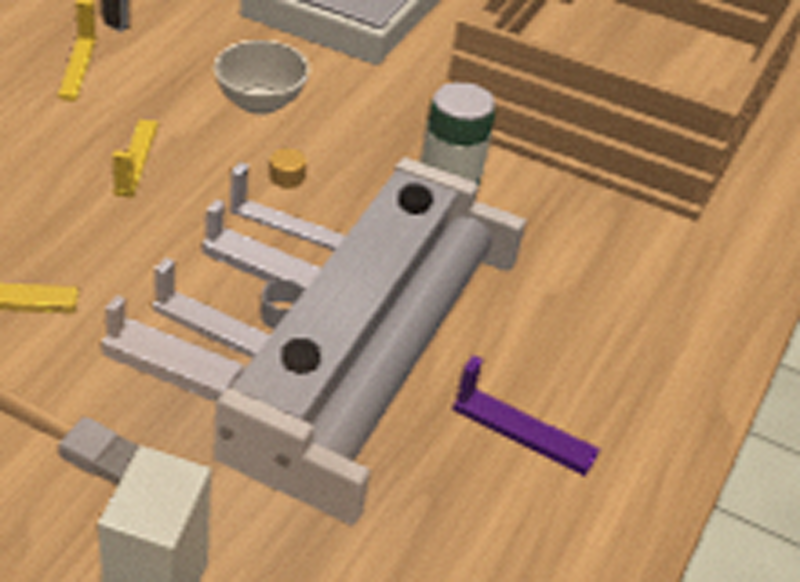

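The wrist picture shows four silver strips. Their blades centre near px 308 (widest), 367, 460 and 522 (narrowest), with the cutter at (413,370) and the weight at (596,278). By width, left to right, they should be 18, 10, 14 and 6. Next I'll measure the widths, lines and sheeter edge.

```bash
cat > m1.py <<'E'
from h import *
im=cv2.imread("pics/w1_raw.png"); info=np.load("pics/w1.npy",allow_pickle=True).item()
hsv=cv2.cvtColor(im,cv2.COLOR_BGR2HSV); m=(hsv[:,:,1]<60)&(hsv[:,:,2]>70)
f=512/800; cy=info["cam_to_world"][1,3]; print("cam",info["cam_to_world"][:3,3].round(1))
for name,u0,u1,c,t in [("18",270,345,312,18),("10",345,390,367,10),("14",435,492,460,14),("6",500,560,522,6)]:
    a,b=int(u0*f),int(u1*f); L=[];Rr=[]
    for r in range(int(300*f),int(345*f)):
        cs=np.where(m[r,a:b])[0]
        if len(cs): L.append((a+cs[0],r)); Rr.append((a+cs[-1]+1,r))
    left=c*f<253
    ptsL=np.array([ray(info,u-.5,v,t if left else 0)[:2] for u,v in L]); ptsR=np.array([ray(info,u-.5,v,0 if left else t)[:2] for u,v in Rr])
    pl=np.polyfit(ptsL[:,0],ptsL[:,1],1); pr=np.polyfit(ptsR[:,0],ptsR[:,1],1)
    x0=ptsL[:,0].mean(); cc=int(c*f)
    col=[np.where(m[int(330*f):int(398*f),k])[0] for k in range(cc-4,cc+8)]
    nose=np.median([int(330*f)+np.where(~m[int(330*f):,k])[0][0] for k in range(cc-2,cc+6)])
    N=ray(info,cc,nose-.5,t)
    print(name,"width",round(np.polyval(pr,x0)-np.polyval(pl,x0),1),"slopes",pl[0].round(3),pr[0].round(3),"y@x0",round((np.polyval(pl,x0)+np.polyval(pr,x0))/2,1),round(x0),"nose x",N[0].round(1))
# sheeter edge
g=cv2.cvtColor(im,cv2.COLOR_BGR2GRAY).astype(int)
E1=[];E2=[]
for u in range(190,330,4):
    c=hsv[int(395*f):int(450*f),u]; r0=int(395*f)
    k=np.where(c[:,1]<60)[0]; 
    E1.append((u,r0+k[0]))
    d=np.diff(g[r0+k[0]+5:r0+k[0]+40,u]); E2.append((u,r0+k[0]+5+np.argmax(d)+1))
for E,z in ((E1,42),(E2,82)):
    P=np.array([ray(info,u,v-.5,z)[:2] for u,v in E]); p=np.polyfit(P[:,1],P[:,0],1); q=P[:,0]-np.polyval(p,P[:,1]); print("z",z,"x at y=68:",np.polyval(p,68).round(1),"slope",p[0].round(4),"res",q.std().round(2))
big=cv2.resize(im[150:330,140:400],None,fx=3.07,fy=3.07,interpolation=cv2.INTER_CUBIC); cv2.imwrite("pics/w1c.png",big)
E
python3 m1.py
```

```text
cam [352.9  67.9 445. ]
18 width 38.9 slopes 0.089 0.083 y@x0 -28.9 518 nose x 586.1
10 width 27.1 slopes 0.013 -0.014 y@x0 35.3 521 nose x 594.5
14 width 32.7 slopes -0.01 0.037 y@x0 136.0 525 nose x 590.5
6 width 20.1 slopes 0.082 0.067 y@x0 204.6 525 nose x 578.2
z 42 x at y=68: 601.1 slope -0.0394 res 0.58
z 82 x at y=68: 606.4 slope -0.041 res 0.52
```

View pics/w1c.png

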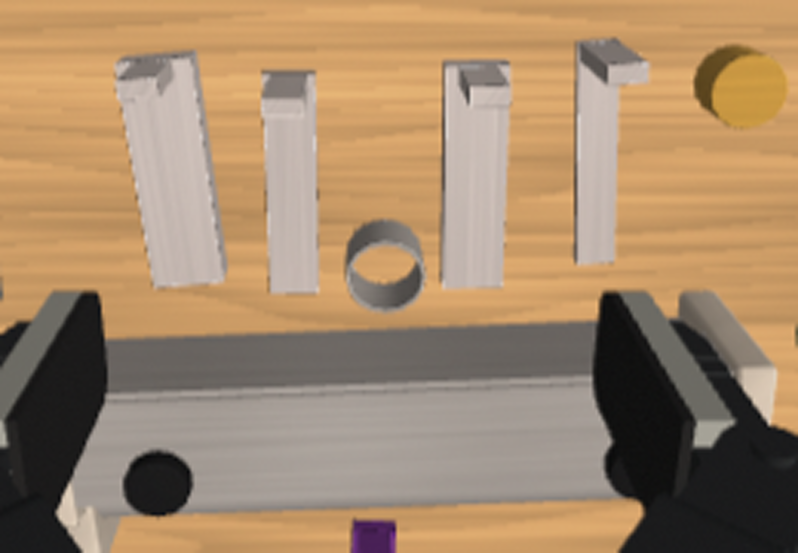

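Order confirmed by close crop: 18 (y≈-29), 10 (35), 14 (136) and 6 (205). Cross-check of the predicted tab tops in both views:

```bash
python3 - <<'E'
from h import *
wi=np.load("pics/w1.npy",allow_pickle=True).item(); si=np.load("pics/s1.npy",allow_pickle=True).item()
W=cv2.imread("pics/w1_raw.png"); S=cv2.imread("pics/s1_raw.png")
k=5
Wb=cv2.resize(W[155:200,165:365],None,fx=4,fy=4,interpolation=cv2.INTER_CUBIC); Sb=cv2.resize(S[155:230,215:315],None,fx=k*1.2,fy=k*1.2,interpolation=cv2.INTER_CUBIC)
for t,y0,x0,nx,s in [(18,-28.9,518,586.1,.086),(10,35.3,521,594.5,0),(14,136,525,590.5,.013),(6,204.6,525,578.2,.075)]:
    d=np.array([1,s])/np.hypot(1,s); n=np.array([-d[1],d[0]]); nose=np.array([nx,y0+s*(nx-x0)]); tab=nose-125*d; print(t,tab.round(1))
    for a,b in [(-5,-10),(-5,10),(5,10),(5,-10)]:
        p=[*(tab+a*d+b*n),55]
        q=(proj(wi,p)-[165,155])*4; cv2.circle(Wb,tuple(int(v) for v in q),2,(0,0,255),-1)
        q=(proj(si,p)-[215,155])*k*1.2; cv2.circle(Sb,tuple(int(v) for v in q),2,(0,0,255),-1)
out=np.zeros((Wb.shape[0]+400,800,3),np.uint8); out[:Wb.shape[0],:800]=Wb; out[Wb.shape[0]:,:600]=Sb[:400]
cv2.imwrite("pics/chk.png",out)
E
```

```text
18 [461.6 -33.8]
10 [469.5  35.3]
14 [465.5 135.2]
6 [453.6 199.2]
```

View pics/chk.png

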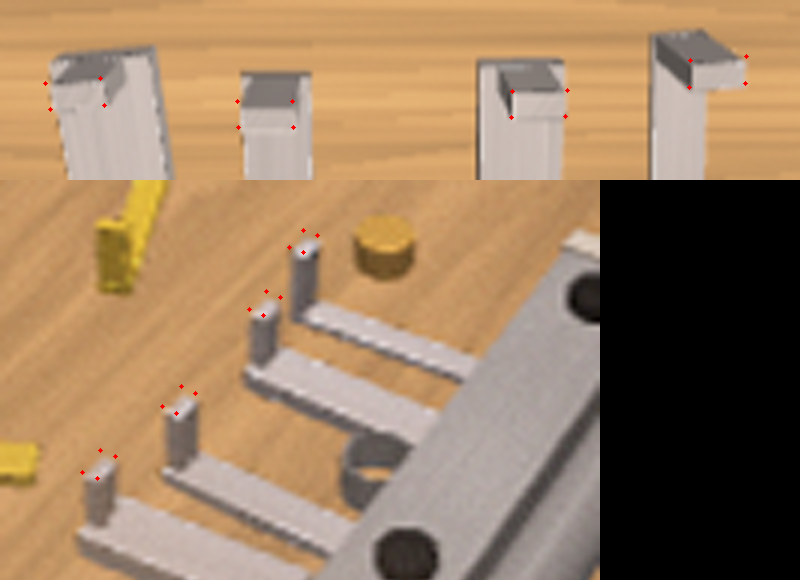

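The predicted corners fit the tabs to within a pixel or two. First, strip 6: tab at (453.5, 199.5), yaw about 4.3°.

Request:
send_rows(series="60 0.0262 0.0042 0.04 0 0 0;110 0.0262 0.0042 0.04 0 0 0;110 0.0262 0.0042 0.04 0 0 0;110 0.0262 0.0042 0.04 0 0 0;110 0.0262 0.0042 0.04 0 0 0;110 0 0 0 0 0 -4.1;110 0 0 0 0 0 0")

```text
time: 2.33
tcp_pos: [450.9, 202.2, 102.5]
tool_rot: [0.681, 0.732, -0.001, -0.0]
contact_force: [1.0, -0.2, 0.2]
width: 48.4
```

```bash
python3 - <<'E'
from h import *
pic("wrist","w2"); st=robot.get_state(); print(st["time"],st["tcp_pos"],st["width"],R.from_quat(st["tool_rot"]).as_matrix().round(3))
E
```

```text
2.375 [451.53503383 202.12565951 103.16493644] 48.398942057518546 [[-0.071  0.997 -0.001]
 [ 0.997  0.071 -0.   ]
 [-0.    -0.001 -1.   ]]
```

View pics/w2.png

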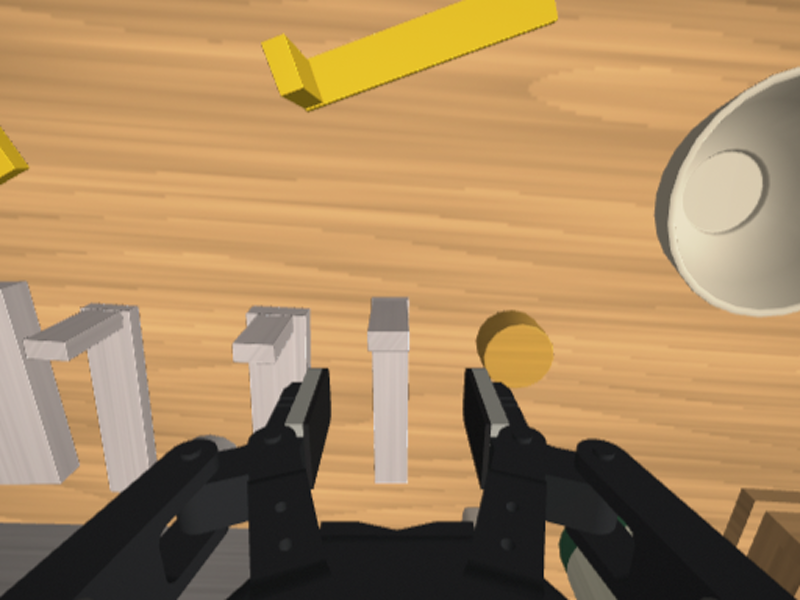

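```bash
cat > tab.py <<'E'
import sys
from h import *
# tab.py name u v(800px, tab top centre): gives shift in tool axes from present pose
i=np.load(f"pics/{sys.argv[1]}.npy",allow_pickle=True).item(); s=.64
p=ray(i,float(sys.argv[2])*s-.5,float(sys.argv[3])*s-.5,55); st=robot.get_state(); Rm=R.from_quat(st["tool_rot"]).as_matrix()
print("tab",p.round(1),"tool shift",(Rm.T@(p-st["tcp_pos"])).round(1), "tcp",st["tcp_pos"].round(1))
E
python3 tab.py w2 388.5 341.5
```

```text
tab [454.2 198.9  55. ] tool shift [-3.4  2.4 48.2] tcp [451.5 202.1 103.2]
```

Request:
send_rows(series="110 -0.0033 0.0024 0.03 0 0 0;110 0 0 0.03 0 0 0;110 0 0 0.023 0 0 0;110 0 0 0 0 0 0;255 0 0 0 0 0 0;255 0 0 0 0 0 0;255 0 0 0 0 0 0;255 0 0 0 0 0 0")

```text
time: 3.38
tcp_pos: [456.0, 198.9, 21.9]
tool_rot: [0.681, 0.732, 0.002, 0.001]
contact_force: [0.4, -0.3, 6.4]
width: 18.8
```

```bash
cat > st.py <<'E'
from h import *
import sys
if len(sys.argv)>2: pic(sys.argv[1],sys.argv[2])
st=robot.get_state(); print(st["time"],st["tcp_pos"].round(1),st["contact_force"].round(1),st["width"].round(1)); print(R.from_quat(st["tool_rot"]).as_matrix().round(3))
E
python3 st.py wrist w3
```

```text
Traceback (most recent call last):
  File "st.py", line 4, in <module>
    st=robot.get_state(); print(st["time"],st["tcp_pos"].round(1),st["contact_force"].round(1),st["width"].round(1)); print(R.from_quat(st["tool_rot"]).as_matrix().round(3))
                                                                                               ^^^^^^^^^^^^^^^^^
AttributeError: 'float' object has no attribute 'round'
```

View pics/w3.png

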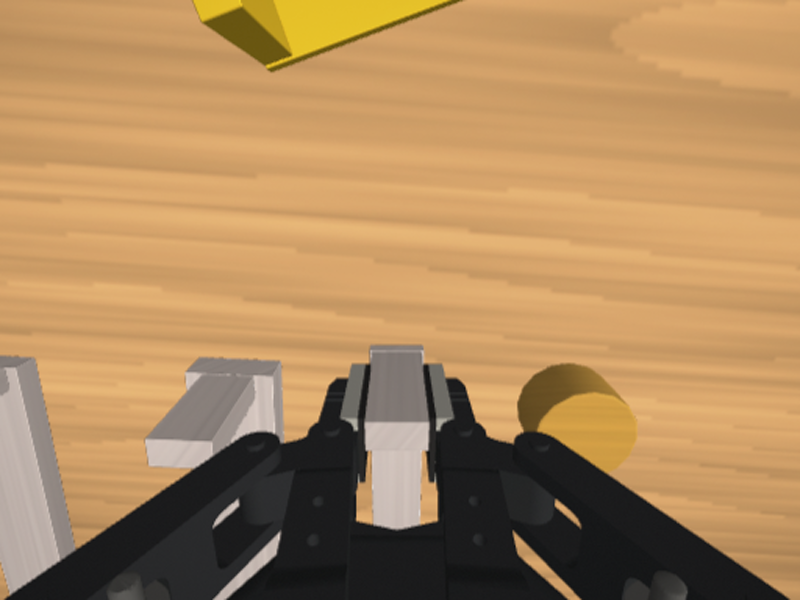

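Strip 6 is gripped by its tab (wrist px 395,395). I'll relieve the 6 N of downforce a little and slide it in along its own axis.

Request:
send_rows(series="255 0 0 -0.001 0 0 0;255 0 0.007 0 0 0 0;255 0 0.01 0 0 0 0;255 0 0.01 0 0 0 0;255 0 0.01 0 0 0 0;255 0 0.008 0 0 0 0;255 0 0.006 0 0 0 0;255 0 0.004 0 0 0 0;255 0 0 0 0 0 0")

```text
time: 4.55
tcp_pos: [509.7, 202.6, 22.0]
tool_rot: [0.681, 0.732, 0.0, -0.0]
contact_force: [-3.2, 0.7, 5.7]
width: 18.9
```

```bash
sed -i 's/st\["width"\].round(1)/round(st["width"],1)/' st.py; python3 st.py wrist w4
```

```text
4.6 [509.7 202.6  22. ] [-1.8  0.   5.3] 19.2
[[-0.072  0.997  0.   ]
 [ 0.997  0.072  0.001]
 [ 0.     0.    -1.   ]]
```

View pics/w4.png

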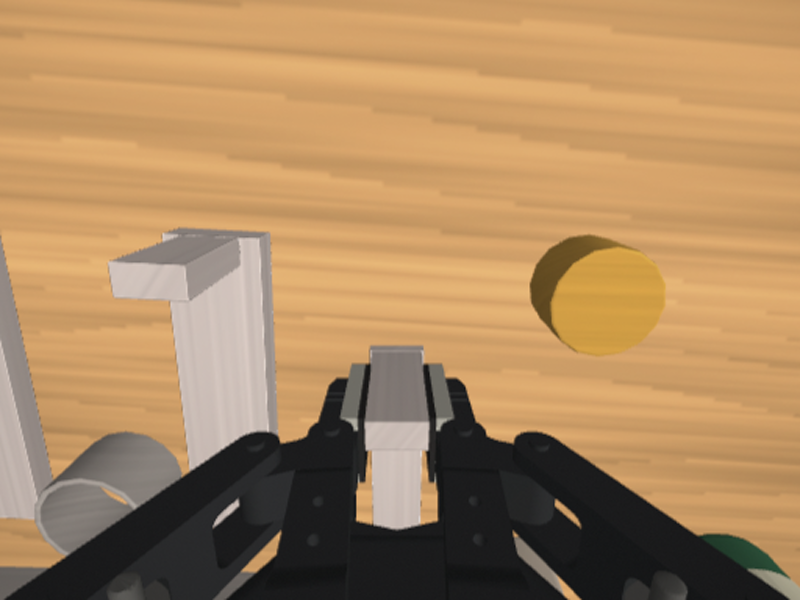

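Request:
send_rows(series="255 0 0.003 0 0 0 0;255 0 0.003 0 0 0 0;255 0 0.002 0 0 0 0;255 0 0 0 0 0 0")

```text
time: 5.1
tcp_pos: [517.1, 203.1, 21.9]
tool_rot: [0.681, 0.732, -0.0, -0.0]
contact_force: [-3.5, -0.0, 5.8]
width: 19.0
```

Request:
send_rows(series="255 0 0.002 0 0 0 0;255 0 0 0 0 0 0")

```text
time: 5.35
tcp_pos: [519.1, 203.3, 22.0]
tool_rot: [0.681, 0.732, -0.0, -0.0]
contact_force: [-3.3, -0.3, 6.9]
width: 18.8
```

Request:
send_rows(series="255 0 0.002 0 0 0 0;255 0 0 0 0 0 0")

```text
time: 5.6
tcp_pos: [521.1, 203.4, 22.0]
tool_rot: [0.681, 0.732, -0.0, -0.0]
contact_force: [-2.7, -1.2, 5.6]
width: 19.1
```

Request:
send_rows(series="255 0 0.002 0 0 0 0;255 0 0 0 0 0 0")

```text
time: 5.85
tcp_pos: [523.1, 203.5, 22.0]
tool_rot: [0.681, 0.732, -0.0, -0.0]
contact_force: [-3.3, 0.5, 6.1]
width: 18.9
```

Request:
send_rows(series="255 0 0.002 0 0 0 0;255 0 0 0 0 0 0")

```text
time: 6.1
tcp_pos: [525.1, 203.7, 21.9]
tool_rot: [0.681, 0.732, -0.0, -0.0]
contact_force: [-3.4, 0.4, 5.9]
width: 19.4
```

Request:
send_rows(series="255 0 0.0015 0 0 0 0;255 0 0 0 0 0 0")

```text
time: 6.35
tcp_pos: [526.5, 203.8, 22.0]
tool_rot: [0.681, 0.732, -0.0, -0.001]
contact_force: [-3.4, -0.4, 6.7]
width: 19.1
```

Request:
send_rows(series="255 0 0.002 0 0 0 0;255 0 0 0 0 0 0")

```text
time: 6.6
tcp_pos: [528.6, 204.0, 21.9]
tool_rot: [0.681, 0.732, -0.0, -0.0]
contact_force: [-3.6, -0.9, 6.3]
width: 18.9
```

Request:
send_rows(series="255 0 0.0015 0 0 0 0;255 0 0 0 0 0 0")

```text
time: 6.85
tcp_pos: [529.9, 204.1, 21.9]
tool_rot: [0.681, 0.732, -0.0, -0.001]
contact_force: [-3.1, 0.7, 7.0]
width: 18.9
```

```bash
python3 - <<'E'
from h import *
pic("scene","s5",(220,140,380,260)); pic("side","d5",(180,120,340,240))
E
```

```text
(no output)
```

View pics/s5.png

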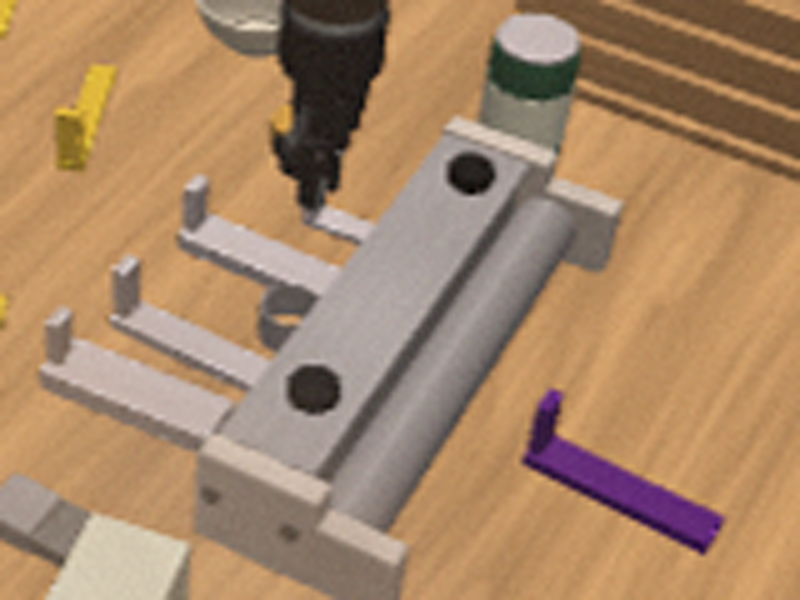

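View pics/d5.png

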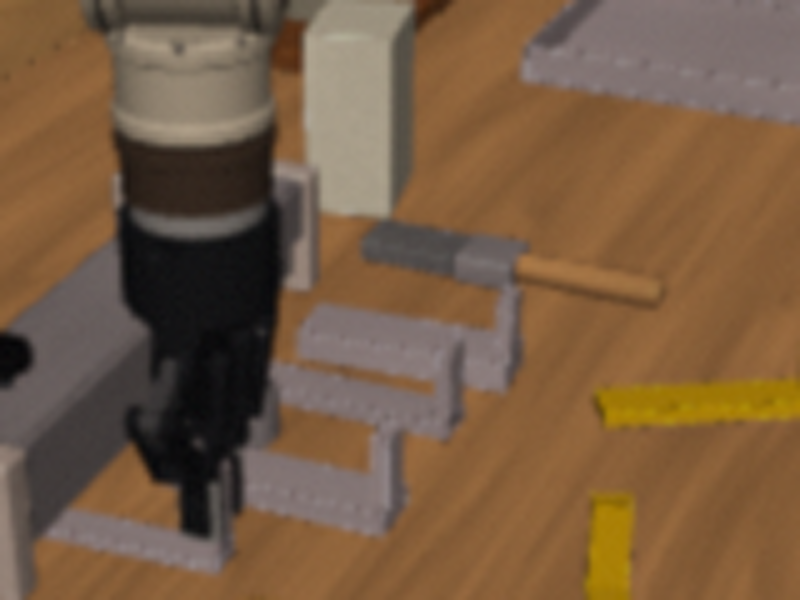

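Strip 6 is well inside the mouth (blade enters at scene-crop px 365,240), but I haven't felt the stop yet. I'll continue.

Request:
send_rows(series="255 0 0.002 0 0 0 0;255 0 0 0 0 0 0")

```text
time: 7.2
tcp_pos: [530.1, 204.1, 21.9]
tool_rot: [0.681, 0.732, -0.001, -0.002]
contact_force: [-7.5, -0.0, 10.6]
width: 19.0
```

Request:
send_rows(series="255 0 0.002 0 0 0 0;255 0 0 0 0 0 0")

```text
time: 7.45
tcp_pos: [530.1, 204.1, 21.9]
tool_rot: [0.681, 0.733, -0.003, -0.003]
contact_force: [-12.9, -0.7, 14.7]
width: 19.1
```

Request:
send_rows(series="255 0 0.002 0 0 0 0;255 0 0 0 0 0 0")

```text
time: 7.7
tcp_pos: [530.1, 204.1, 21.9]
tool_rot: [0.681, 0.733, -0.004, -0.004]
contact_force: [-18.7, -1.2, 18.4]
width: 19.1
```

The stop is felt at TCP x = 530 (force rises, motion halts), so strip 6 runs in loosely. Draw it back out.

Request:
send_rows(series="255 0 -0.006 0 0 0 0;255 0 -0.006 0 0 0 0;255 0 -0.01 0 0 0 0;255 0 -0.01 0 0 0 0;255 0 -0.012 0 0 0 0;255 0 -0.012 0 0 0 0;255 0 -0.012 0 0 0 0;255 0 -0.01 0 0 0 0;255 0 -0.004 0 0 0 0;255 0 0 0 0 0 0")

```text
time: 8.95
tcp_pos: [454.3, 198.5, 21.9]
tool_rot: [0.681, 0.732, 0.0, 0.0]
contact_force: [1.0, -0.4, 7.0]
width: 18.9
```

Request:
send_rows(series="100 0 0 0 0 0 0;100 0 0 0 0 0 0;100 0 0 0 0 0 0;100 0 0 -0.02 0 0 0;100 0 0 -0.04 0 0 0;100 0 0 -0.03 0 0 0;100 0 0 0 0 0 0")

```text
time: 9.82
tcp_pos: [456.4, 199.1, 113.5]
tool_rot: [0.681, 0.732, 0.002, 0.001]
contact_force: [0.4, -0.6, -0.4]
width: 52.4
```

```bash
python3 st.py wrist w6
```

```text
9.875 [455.2 198.6 111.9] [-1.1  0.7  0. ] 52.0
[[-0.072  0.997  0.002]
 [ 0.997  0.072  0.001]
 [ 0.001  0.002 -1.   ]]
```

View pics/w6.png

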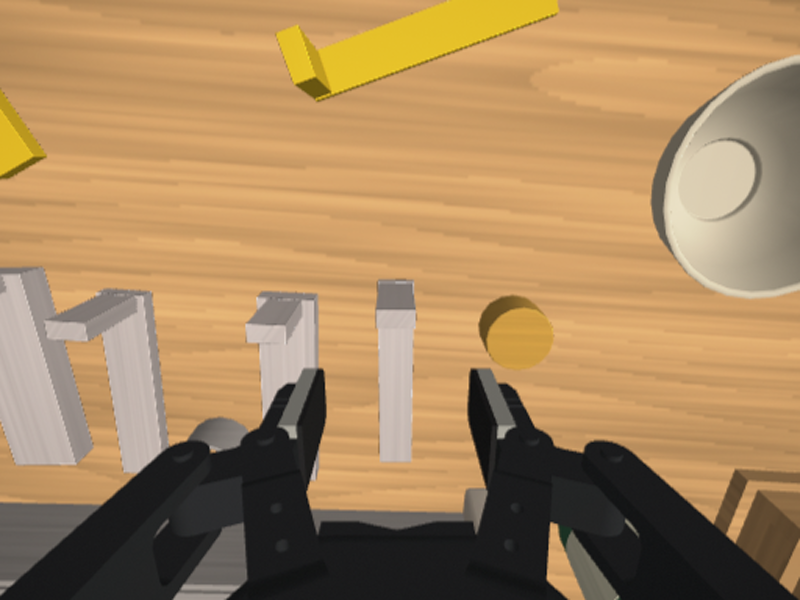

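Strip 6 is back out and lies flat (tab px 396,318, nose px 396,460). On to strip 10.

Request:
send_rows(series="110 0 0 0 0 0 4.1;110 -0.0407 0.0037 0 0 0 0;110 -0.0407 0.0037 0 0 0 0;110 -0.0407 0.0037 0 0 0 0;110 -0.0407 0.0037 0 0 0 0;110 0 0 0 0 0 0;110 0 0 0 0 0 0")

```text
time: 10.75
tcp_pos: [468.7, 35.7, 110.1]
tool_rot: [0.707, 0.707, -0.001, -0.001]
contact_force: [-0.1, -0.1, 1.0]
width: 48.5
```

```bash
python3 st.py wrist w7
```

```text
10.8 [468.9  36.1 110.4] [-0.7  0.4  0. ] 48.8
[[-0.001  1.    -0.002]
 [ 1.     0.001  0.   ]
 [ 0.    -0.002 -1.   ]]
```

View pics/w7.png

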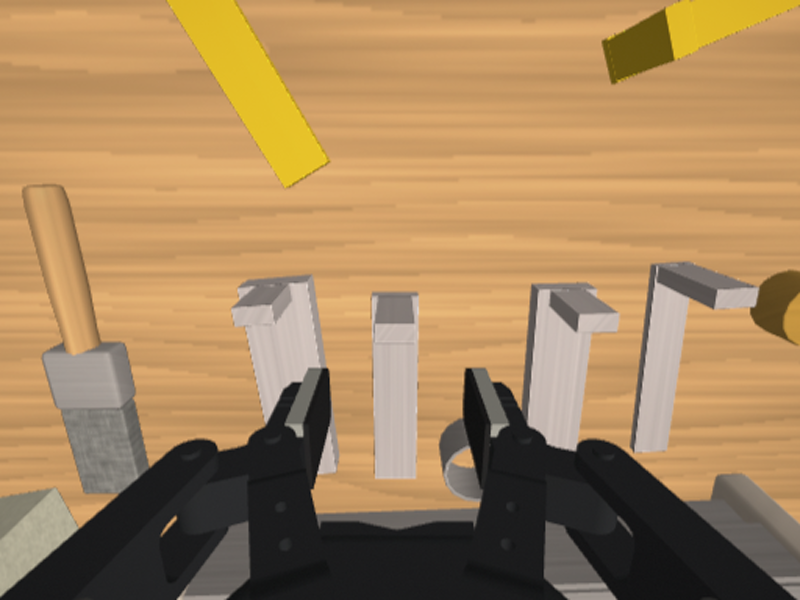

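```bash
python3 tab.py w7 395 333
```

```text
tab [470.4  35.2  55. ] tool shift [-0.9  1.6 55.3] tcp [468.9  36.1 110.4]
```

Strip 10's tab top is at px (395,333), aligned and between the fingers.

Request:
send_rows(series="110 -0.001 0.0016 0.03 0 0 0;110 0 0 0.03 0 0 0;110 0 0 0.027 0 0 0;110 0 0 0 0 0 0;255 0 0 0 0 0 0;255 0 0 0 0 0 0;255 0 0 0 0 0 0;255 0 0 0 0 0 0;255 0 0 -0.001 0 0 0;255 0 0 0 0 0 0")

```text
time: 12.05
tcp_pos: [471.4, 34.5, 25.5]
tool_rot: [0.707, 0.707, 0.0, 0.0]
contact_force: [0.6, -0.0, 3.4]
width: 19.0
```

Request:
send_rows(series="255 0 0.004 0 0 0 0;255 0 0.005 0 0 0 0;255 0 0.003 0 0 0 0;255 0 0 0 0 0 0")

```text
time: 12.55
tcp_pos: [482.3, 34.6, 25.5]
tool_rot: [0.707, 0.707, -0.001, -0.001]
contact_force: [-2.7, 0.4, 6.7]
width: 18.9
```

Request:
send_rows(series="255 0 0.002 0 0 0 0;255 0 0.002 0 0 0 0;255 0 0.002 0 0 0 0;255 0 0 0 0 0 0")

```text
time: 13.05
tcp_pos: [488.1, 34.6, 25.5]
tool_rot: [0.707, 0.707, -0.001, -0.001]
contact_force: [-4.0, 0.2, 7.7]
width: 18.9
```

Request:
send_rows(series="255 0 0.003 0 0 0 0;255 0 0.003 0 0 0 0;255 0 0.003 0 0 0 0;255 0 0 0 0 0 0")

```text
time: 13.55
tcp_pos: [497.4, 34.6, 25.5]
tool_rot: [0.707, 0.707, -0.001, -0.001]
contact_force: [-3.8, 0.1, 7.0]
width: 18.8
```

Request:
send_rows(series="255 0 0.002 0 0 0 0;255 0 0.002 0 0 0 0;255 0 0 0 0 0 0")

```text
time: 13.92
tcp_pos: [501.1, 34.6, 25.5]
tool_rot: [0.707, 0.707, -0.001, -0.001]
contact_force: [-4.0, -0.2, 7.2]
width: 19.0
```

Request:
send_rows(series="255 0 0.002 0 0 0 0;255 0 0.002 0 0 0 0;255 0 0 0 0 0 0")

```text
time: 14.3
tcp_pos: [505.2, 34.6, 25.5]
tool_rot: [0.707, 0.707, -0.001, -0.001]
contact_force: [-3.4, 0.5, 5.5]
width: 19.2
```

Request:
send_rows(series="255 0 0.002 0 0 0 0;255 0 0.002 0 0 0 0;255 0 0 0 0 0 0")

```text
time: 14.68
tcp_pos: [509.2, 34.6, 25.5]
tool_rot: [0.707, 0.707, -0.001, -0.001]
contact_force: [-4.2, -0.6, 6.8]
width: 18.9
```

Request:
send_rows(series="255 0 0.002 0 0 0 0;255 0 0.002 0 0 0 0;255 0 0 0 0 0 0")

```text
time: 15.05
tcp_pos: [513.2, 34.6, 25.5]
tool_rot: [0.707, 0.707, -0.001, -0.001]
contact_force: [-3.6, 0.3, 6.8]
width: 18.8
```

Request:
send_rows(series="255 0 0.002 0 0 0 0;255 0 0.002 0 0 0 0;255 0 0 0 0 0 0")

```text
time: 15.42
tcp_pos: [517.2, 34.6, 25.5]
tool_rot: [0.707, 0.707, -0.001, -0.001]
contact_force: [-4.5, 0.0, 6.2]
width: 18.8
```

Request:
send_rows(series="255 0 0.002 0 0 0 0;255 0 0.002 0 0 0 0;255 0 0 0 0 0 0")

```text
time: 15.8
tcp_pos: [521.2, 34.6, 25.5]
tool_rot: [0.707, 0.707, -0.001, -0.001]
contact_force: [-4.2, -0.2, 6.6]
width: 18.8
```

Request:
send_rows(series="255 0 0.002 0 0 0 0;255 0 0.002 0 0 0 0;255 0 0 0 0 0 0")

```text
time: 16.18
tcp_pos: [525.2, 34.6, 25.6]
tool_rot: [0.707, 0.707, -0.001, -0.001]
contact_force: [-3.8, -0.5, 6.6]
width: 18.7
```

Request:
send_rows(series="255 0 0.002 0 0 0 0;255 0 0.002 0 0 0 0;255 0 0 0 0 0 0")

```text
time: 16.55
tcp_pos: [529.3, 34.6, 25.6]
tool_rot: [0.707, 0.707, -0.001, -0.001]
contact_force: [-3.2, -0.9, 7.5]
width: 18.6
```

Request:
send_rows(series="255 0 0.002 0 0 0 0;255 0 0.001 0 0 0 0;255 0 0 0 0 0 0")

```text
time: 16.92
tcp_pos: [532.0, 34.6, 25.5]
tool_rot: [0.707, 0.707, -0.001, -0.001]
contact_force: [-5.1, -0.2, 6.8]
width: 18.6
```

Request:
send_rows(series="255 0 0.002 0 0 0 0;255 0 0.001 0 0 0 0;255 0 0 0 0 0 0")

```text
time: 17.3
tcp_pos: [535.1, 34.6, 25.6]
tool_rot: [0.707, 0.707, -0.001, -0.001]
contact_force: [-4.9, 0.5, 7.9]
width: 18.9
```

Request:
send_rows(series="255 0 0.002 0 0 0 0;255 0 0 0 0 0 0")

```text
time: 17.55
tcp_pos: [537.0, 34.6, 25.5]
tool_rot: [0.707, 0.707, -0.001, -0.001]
contact_force: [-4.1, -0.9, 6.6]
width: 18.7
```

Request:
send_rows(series="255 0 0.002 0 0 0 0;255 0 0 0 0 0 0")

```text
time: 17.8
tcp_pos: [537.0, 34.6, 25.5]
tool_rot: [0.707, 0.707, -0.002, -0.002]
contact_force: [-8.6, -0.3, 11.0]
width: 18.6
```

Request:
send_rows(series="255 0 0.002 0 0 0 0;255 0 0 0 0 0 0")

```text
time: 18.05
tcp_pos: [537.0, 34.6, 25.5]
tool_rot: [0.707, 0.707, -0.003, -0.003]
contact_force: [-14.2, -0.1, 15.6]
width: 19.0
```

The stop is at TCP x = 537, and drag inside (about 4 N) matched drag outside, so strip 10 looks loose. To be sure, I'll unload the downforce and compare drag while drawing it out.

Request:
send_rows(series="255 0 -0.004 0 0 0 0;255 0 0 -0.002 0 0 0;255 0 0 0 0 0 0;255 0 0 0 0 0 0")

```text
time: 18.55
tcp_pos: [537.2, 34.5, 26.6]
tool_rot: [0.707, 0.707, -0.001, -0.001]
contact_force: [-3.8, 0.3, 0.4]
width: 19.1
```

Request:
send_rows(series="255 0 -0.002 0 0 0 0;255 0 -0.002 0 0 0 0;255 0 -0.002 0 0 0 0;255 0 0 0 0 0 0")

```text
time: 19.05
tcp_pos: [532.3, 34.7, 27.4]
tool_rot: [0.707, 0.707, 0.0, 0.0]
contact_force: [0.0, -0.2, -0.7]
width: 18.7
```

No drag at all, and no shoe load (Fz -0.7 N even when slightly raised): strip 10 is loose. Draw it out.

Request:
send_rows(series="255 0 -0.006 0 0 0 0;255 0 -0.01 0 0 0 0;255 0 -0.01 0 0 0 0;255 0 -0.01 0 0 0 0;255 0 -0.01 0 0 0 0;255 0 -0.01 0 0 0 0;255 0 -0.006 0.001 0 0 0;255 0 0 0.001 0 0 0;100 0 0 0 0 0 0;100 0 0 0 0 0 0")

```text
time: 20.3
tcp_pos: [471.1, 34.7, 25.4]
tool_rot: [0.707, 0.707, 0.0, 0.0]
contact_force: [-0.7, 0.1, -1.0]
width: 51.5
```

Request:
send_rows(series="100 0 0 0 0 0 0;100 0 0 -0.02 0 0 0;100 0 0 -0.04 0 0 0;110 0 0 -0.03 0 0 0;110 0.033 -0.001 0 0 0 0;110 0.034 -0.001 0 0 0 0;110 0.034 -0.001 0 0 0 0;110 0 0 0 0 0 -1;110 0 0 0 0 0 0")

```text
time: 21.42
tcp_pos: [467.1, 135.4, 115.1]
tool_rot: [0.7, 0.714, -0.0, 0.0]
contact_force: [0.5, 0.5, -0.5]
width: 48.7
```

```bash
python3 st.py wrist w8
```

```text
21.475 [467.1 135.  115.1] [ 0.4 -1.  -0.9] 48.7
[[-0.018  1.    -0.   ]
 [ 1.     0.018 -0.001]
 [-0.001 -0.    -1.   ]]
```

View pics/w8.png

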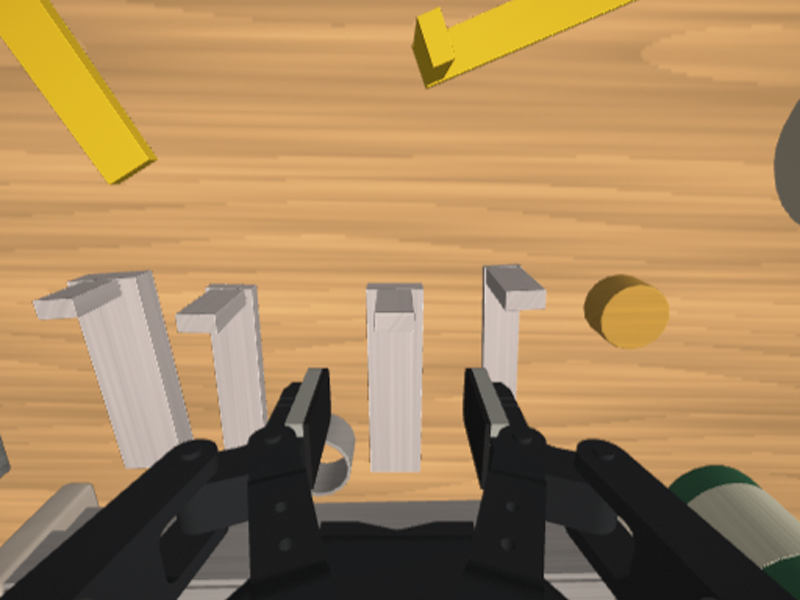

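Strip 10 is back outside (tab px 215,310). Strip 14's tab top is at px (394.5,320) between the fingers, yaw aligned.

```bash
python3 tab.py w8 394.5 320
```

```text
tab [464.1 134.5  55. ] tool shift [-0.4 -3.  60.1] tcp [467.1 135.  115.1]
```

Request:
send_rows(series="110 -0.0004 -0.003 0.03 0 0 0;110 0 0 0.03 0 0 0;110 0 0 0.029 0 0 0;110 0 0 0 0 0 0;255 0 0 0 0 0 0;255 0 0 0 0 0 0;255 0 0 0 0 0 0;255 0 0 0 0 0 0;255 0 0 -0.002 0 0 0;255 0 0 0 0 0 0")

```text
time: 22.72
tcp_pos: [463.9, 135.2, 28.3]
tool_rot: [0.701, 0.714, -0.0, -0.0]
contact_force: [-0.4, -0.1, -1.2]
width: 18.9
```

Request:
send_rows(series="255 0 0.003 0 0 0 0;255 0 0.003 0 0 0 0;255 0 0.003 0 0 0 0;255 0 0 0 0 0 0")

```text
time: 23.22
tcp_pos: [473.7, 135.3, 28.2]
tool_rot: [0.701, 0.714, 0.0, 0.0]
contact_force: [0.9, -0.1, -1.1]
width: 19.1
```

Request:
send_rows(series="255 0 0.002 0 0 0 0;255 0 0.002 0 0 0 0;255 0 0 0 0 0 0")

```text
time: 23.6
tcp_pos: [477.5, 135.4, 28.3]
tool_rot: [0.701, 0.714, 0.0, 0.0]
contact_force: [0.7, 0.5, -0.5]
width: 18.8
```

Request:
send_rows(series="255 0 0.002 0 0 0 0;255 0 0.002 0 0 0 0;255 0 0 0 0 0 0")

```text
time: 23.98
tcp_pos: [481.5, 135.5, 28.3]
tool_rot: [0.701, 0.714, 0.0, 0.0]
contact_force: [-0.1, -0.2, -1.6]
width: 19.1
```

Request:
send_rows(series="255 0 0.002 0 0 0 0;255 0 0.002 0 0 0 0;255 0 0 0 0 0 0")

```text
time: 24.35
tcp_pos: [485.5, 135.6, 28.3]
tool_rot: [0.701, 0.714, 0.0, 0.0]
contact_force: [0.1, 0.2, -1.0]
width: 19.1
```

Request:
send_rows(series="255 0 0 0.001 0 0 0;255 0 0.001 0 0 0 0;255 0 0 0 0 0 0")

```text
time: 24.72
tcp_pos: [485.4, 135.6, 27.8]
tool_rot: [0.701, 0.714, -0.0, -0.0]
contact_force: [-3.7, -1.4, 5.6]
width: 18.7
```

Request:
send_rows(series="255 0 0.002 0 0 0 0;255 0 0.001 0 0 0 0;255 0 0 0 0 0 0")

```text
time: 25.1
tcp_pos: [488.6, 135.7, 27.8]
tool_rot: [0.701, 0.714, -0.0, -0.0]
contact_force: [-4.3, 0.4, 5.9]
width: 18.9
```

Request:
send_rows(series="255 0 0.002 0 0 0 0;255 0 0.001 0 0 0 0;255 0 0 0 0 0 0")

```text
time: 25.48
tcp_pos: [491.6, 135.8, 27.9]
tool_rot: [0.7, 0.714, -0.0, -0.0]
contact_force: [-4.5, 0.1, 5.5]
width: 18.7
```

Request:
send_rows(series="255 0 0.002 0 0 0 0;255 0 0.001 0 0 0 0;255 0 0 0 0 0 0")

```text
time: 25.85
tcp_pos: [494.6, 135.8, 27.8]
tool_rot: [0.701, 0.714, -0.0, -0.0]
contact_force: [-4.1, 0.2, 6.0]
width: 19.0
```

Request:
send_rows(series="255 0 0.002 0 0 0 0;255 0 0.001 0 0 0 0;255 0 0 0 0 0 0")

```text
time: 26.22
tcp_pos: [497.6, 135.9, 27.8]
tool_rot: [0.7, 0.714, -0.0, -0.0]
contact_force: [-3.9, 0.4, 6.4]
width: 18.7
```

Request:
send_rows(series="255 0 0.002 0 0 0 0;255 0 0.002 0 0 0 0;255 0 0 0 0 0 0")

```text
time: 26.6
tcp_pos: [501.7, 136.0, 27.9]
tool_rot: [0.701, 0.714, -0.0, -0.0]
contact_force: [-3.6, 0.2, 5.5]
width: 19.0
```

Request:
send_rows(series="255 0 0.002 0 0 0 0;255 0 0.002 0 0 0 0;255 0 0 0 0 0 0")

```text
time: 26.98
tcp_pos: [502.4, 135.9, 27.8]
tool_rot: [0.7, 0.714, -0.002, -0.003]
contact_force: [-11.5, -0.3, 13.5]
width: 18.9
```

Request:
send_rows(series="255 0 0.002 0 0 0 0;255 0 0.002 0 0 0 0;255 0 0 0 0 0 0")

```text
time: 27.35
tcp_pos: [506.0, 136.0, 27.8]
tool_rot: [0.7, 0.714, -0.003, -0.003]
contact_force: [-12.0, -0.3, 13.3]
width: 18.6
```

Request:
send_rows(series="255 0 0.002 0 0 0 0;255 0 0.002 0 0 0 0;255 0 0 0 0 0 0")

```text
time: 27.72
tcp_pos: [510.5, 136.0, 27.8]
tool_rot: [0.7, 0.714, -0.002, -0.002]
contact_force: [-11.7, -0.3, 12.7]
width: 18.8
```

Request:
send_rows(series="255 0 0.002 0 0 0 0;255 0 0.002 0 0 0 0;255 0 0 0 0 0 0")

```text
time: 28.1
tcp_pos: [514.9, 136.1, 27.8]
tool_rot: [0.7, 0.714, -0.002, -0.002]
contact_force: [-9.9, 0.7, 12.4]
width: 18.2
```

Request:
send_rows(series="255 0 0.002 0 0 0 0;255 0 0.002 0 0 0 0;255 0 0 0 0 0 0")

```text
time: 28.48
tcp_pos: [518.9, 136.2, 27.8]
tool_rot: [0.7, 0.714, -0.002, -0.002]
contact_force: [-10.5, -0.6, 10.8]
width: 18.7
```

The shoe engages at TCP x≈502 (nose about 14 mm in): drag jumps to about 12 N. Strip 14 is the snug one. I'll continue to the stop.

Request:
send_rows(series="255 0 0.002 0 0 0 0;255 0 0.002 0 0 0 0;255 0 0 0 0 0 0")

```text
time: 28.85
tcp_pos: [523.0, 136.3, 27.8]
tool_rot: [0.7, 0.714, -0.002, -0.002]
contact_force: [-10.2, 0.8, 11.6]
width: 19.3
```

Request:
send_rows(series="255 0 0.002 0 0 0 0;255 0 0.002 0 0 0 0;255 0 0 0 0 0 0")

```text
time: 29.22
tcp_pos: [527.1, 136.4, 27.8]
tool_rot: [0.7, 0.714, -0.002, -0.002]
contact_force: [-9.3, 0.7, 11.4]
width: 18.6
```

Request:
send_rows(series="255 0 0.002 0 0 0 0;255 0 0.001 0 0 0 0;255 0 0 0 0 0 0")

```text
time: 29.6
tcp_pos: [529.9, 136.4, 27.8]
tool_rot: [0.7, 0.714, -0.002, -0.002]
contact_force: [-10.3, -0.1, 11.3]
width: 18.7
```

Request:
send_rows(series="255 0 0.002 0 0 0 0;255 0 0 0 0 0 0")

```text
time: 29.85
tcp_pos: [531.3, 136.5, 27.9]
tool_rot: [0.7, 0.714, -0.002, -0.003]
contact_force: [-11.9, -0.4, 12.2]
width: 18.7
```

Request:
send_rows(series="255 0 0.002 0 0 0 0;255 0 0 0 0 0 0")

```text
time: 30.1
tcp_pos: [531.2, 136.4, 27.8]
tool_rot: [0.7, 0.714, -0.004, -0.004]
contact_force: [-16.7, 0.0, 17.2]
width: 18.8
```

At the stop (TCP x = 531.3, force rising). I'll relieve the push, release, rise and check.

Request:
send_rows(series="255 0 -0.003 0 0 0 0;255 0 0 -0.001 0 0 0;255 0 0 0 0 0 0;100 0 0 0 0 0 0;100 0 0 0 0 0 0;100 0 0 0 0 0 0;100 0 0 -0.02 0 0 0;100 0 0 -0.04 0 0 0;100 0 -0.02 -0.05 0 0 0;100 0 -0.04 -0.04 0 0 0")

```text
time: 31.35
tcp_pos: [475.5, 135.6, 180.3]
tool_rot: [0.701, 0.713, 0.001, 0.001]
contact_force: [-0.6, -0.1, 0.2]
width: 51.8
```

Request:
send_rows(series="100 0 -0.04 -0.03 0 0 0;100 0 -0.04 -0.03 0 0 0;100 0 0 0 0 0 0;100 0 0 0 0 0 0")

```text
time: 31.85
tcp_pos: [394.8, 134.0, 238.3]
tool_rot: [0.701, 0.714, 0.001, 0.0]
contact_force: [0.6, -0.4, 0.4]
width: 51.9
```

```bash
python3 st.py wrist w9; python3 - <<'E'
from h import *
pic("scene","s9",(220,140,380,260)); pic("side","d9",(180,120,340,240))
E
```

```text
31.9 [394.8 133.9 237.8] [-0.2 -0.8 -1. ] 52.1
[[-0.018  1.    -0.   ]
 [ 1.     0.018 -0.   ]
 [-0.    -0.    -1.   ]]
```

View pics/w9.png

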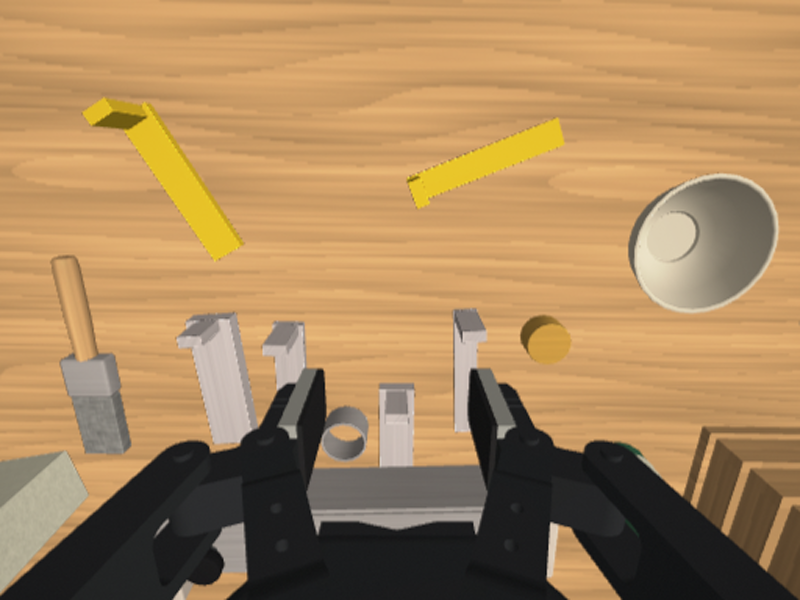

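View pics/s9.png

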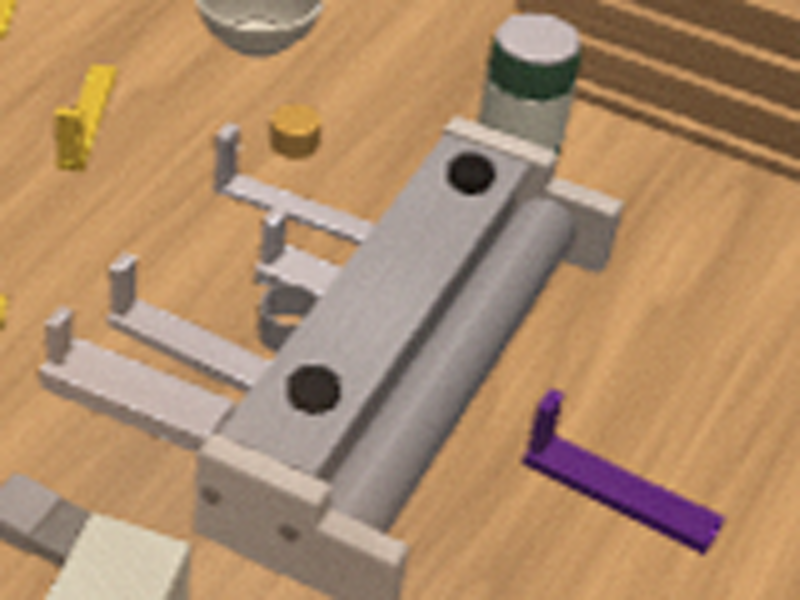

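View pics/d9.png

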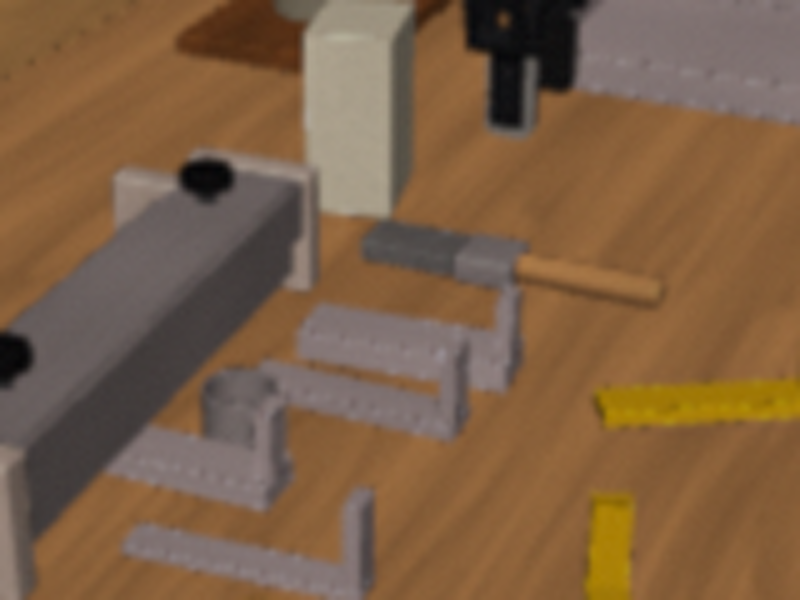

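All four strips lie flat. Strip 14 is in the mouth (wrist tab-top px about 397,419) and the other three are outside. I'll check strip 14's depth from the tab, and the other noses.

```bash
python3 tab.py w9 397 419; python3 tab.py w9 471 333; python3 - <<'E'
from h import *
i=np.load("pics/w9.npy",allow_pickle=True).item()
for n,u,v,z in (("nose6",464,431,6),("nose18",235,442,18)): print(n,ray(i,u*.64-.5,v*.64-.5,z).round(1))
im=cv2.imread("pics/w9_raw.png")[180:310,140:330]; cv2.imwrite("pics/w9c.png",cv2.resize(im,None,fx=4.2,fy=4.2,interpolation=cv2.INTER_CUBIC))
E
```

```text
tab [531.  137.1  55. ] tool shift [  1.1 136.8 182. ] tcp [394.5 133.7 237.2]
tab [449.3 195.5  55. ] tool shift [ 60.9  56.1 182.1] tcp [394.5 133.7 237.2]
nose6 [576.4 205.6   6. ]
nose18 [584.6 -21.5  18. ]
```

View pics/w9c.png

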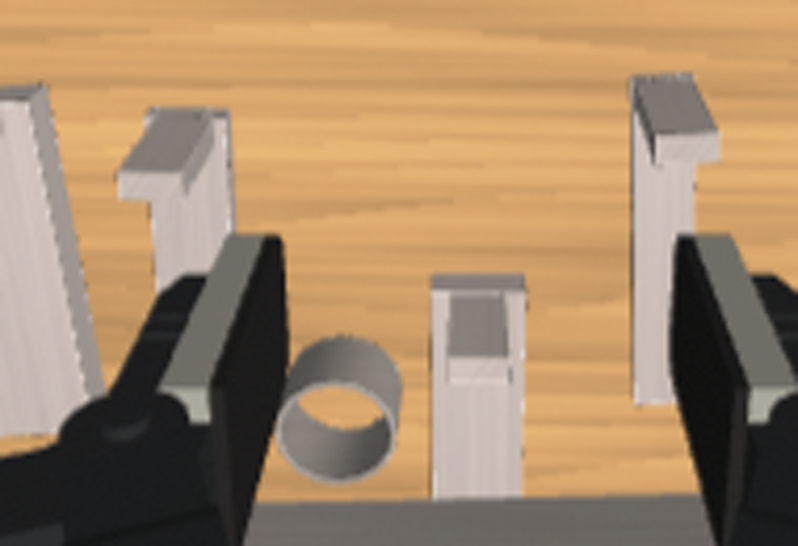

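The tab reads x = 531, the same as at stop contact, so there was no recoil. The other noses are 20 mm or more outside the lip, and the cutter and weight look unmoved. Handing in.

```bash
python3 -c "
from station import robot
print(robot.hand_in())"
```

```text
the job is handed in; nothing more can be done
None
```

The strip that just fits is the 14 mm one. I left it fully in, against the end stop, and handed the job in at about 32 s of the 72 s allowed. `hand_in` gives no verdict.

| Strip | What I felt | Where it is now |
|---|---|---|
| 6 mm | Ran to the end stop with a steady drag of about 3 N | Drawn back out |
| 10 mm | Ran to the end stop with the same drag inside as outside, and no drag or shoe load when I pulled it back with the downforce taken off | Drawn back out |
| 14 mm | Drag jumped from about 4 N to 10–12 N when its nose was about 14 mm in, then it ran on to the stop | Fully in |
| 18 mm | Not tried | Never touched |

**Last checks:**
- **14 mm strip:** its tab reads x = 531 mm in the picture, the same as the arm read at stop contact, so it did not spring back.
- **Other three strips:** they lie flat, with their noses about 20 mm or more outside the lip.
- **Bystanders:** the cutter, weight, bowl, brush, carton and tin look unmoved in the pictures, though I didn't measure them.
- **Arm:** it is well clear of everything.

**What disagreed:**
- **Sheeter position:** my first estimate from the pictures put the lip about 2–8 mm too near the robot. I used the felt end stop instead.
- **Drag reading:** the gripper pushed the strips down with about 6 N, so the drag figures include some extra worktop friction. That is why I did the unloaded pull with the 10 mm strip.
- **Shoe force:** I inferred it from the jump in drag and did not measure it directly.

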